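Unbolt and open the second door of the preserves locker

TASK

One door of the wooden preserves locker already stands open; the other is still held shut by the flush bolt near its free edge. Draw that bolt fully back out of the end rail while the door is still shut, then swing the bolted door up by its pull until it stands about upright, and leave it standing with the bolt still drawn. Leave the jar inside the locker standing where it is.

Things in the scene. Friction and masses are not known exactly. Their poses are not given: they have to be found in the camera images.
- locker: Low wooden locker fixed to the table, 330 mm (its x) by 370 (its y) by 118 high. Origin: centre of its underside, z up, x roughly away from the robot. Its top is two flat hatch doors, 268 by 176 by 18 mm, meeting at its y = 0, tops at z = 118 mm when shut, hinged along x at y = +180 and -180 mm, z = 118. The +y door is shut and bolted, the -y door stands open.
- bolt (a joint): Flush bolt of the +y door: 0 m = shot into the far (+x) end rail, grows as it is drawn to locker -x; free of the rail from 0.020, 0.032 = fully drawn; starts at 0 to 0.006. Steel thumb piece, 12 mm (x) by 16 (y), 33 tall above the door top, on a steel plate at locker x = 85 mm minus the joint value, y = 25. Slides with 3 N friction, stays where left, truly locks the door.
- bolted_door (a joint): Hinge of the +y door: 0 rad = shut (flat), grows as its free edge (at locker y = 0) rises and swings over towards locker +y; pi/2 = upright, stop at 1.75. Stiff hinge: the door stays at any angle where it is left. Lifting it by the pull takes about 6 N once unbolted. The round bar turns in a grip of about 30 N.
- pull (a point): Middle of the bolted door's pull: a round dark steel bar, 12 mm thick, 80 mm long, parallel to locker x, on a leg at each end, its axis 36 mm above the door's top face (30 mm free beneath). Door shut: at locker x = -60, y = 40, z = 154 mm. It moves with the door, 140 mm along the door from the hinge axis. The open door has one like it.
- jar_in: Preserve jar, 72 mm in diameter and 88 mm tall, standing upright on the floor of the locker's open half, below the level of the doors. Origin: centre of its underside, z along its axis.

How it is judged:
By the outcome, as a careful person would: the job done as asked, in the order asked, and still so for the second after the job is handed in, with the robot touching nothing.
It also fails if it takes over 43 s, if anything falls off the work surface, if the arm or the gripper's body presses on something with over 40 N, if the wrist force passes 120 N, or if a joint passes its speed limit or range.

ROBOT

A 6-joint arm with a two-finger parallel gripper is mounted at the origin on the work surface. World frame = base frame: x ahead of the robot, y to its left, z up, the work surface at z = 0. Lengths are in mm, angles in rad, forces in N, time in s.
With the tool pointing down it reaches from about 275 to 825 mm from the base axis. Payload 5.2 kg.
Tool frame: the origin (TCP) lies at the very end of the fingers, on their centre line; the grasp point (between the pads) lies 19 mm behind it; z points along the fingers, y is the direction in which the jaws open and shut (so a half turn about z gives the same grasp; the last joint's range is limited). The gripper opens to 93 mm and grips with 3 to 60 N. Pads are 15 mm wide; open, the fingers measure 128 mm over their backs; the gripper's body (75 mm by 188 mm) begins 65 mm behind the grasp point.
Start: joints at [-1.476, 0.259, 1.535, -0, 1.348, -0.203], TCP at [161.401, -525.79, 218.653] pointing down, gripper open.
Joint ranges: [-3.14, 3.14], [-0.91, 2.08], [0.19, 2.58], [-1.22, 4.36], [0.22, 2.71], [-3.12, 3.12]. Speed limits (rad/s): [2.57, 2.57, 3.14, 3.14, 3.14, 3.14].

INTERFACE

Orientations are given as [roll, pitch, yaw] about the fixed x, y, z axes, in that order (R = Rz(yaw) Ry(pitch) Rx(roll)).
In Python, from bench import robot gives the robot as it stands. The module is installed in compiled form; this text tells all that it offers. Calls block until the motion is done:
- robot.move_ptp(position, orientation): joint-space move of the TCP to a pose.
- robot.move_linear(position, ori=None, speed=150, f_stop=None): straight line of the TCP; ori=None keeps the orientation; speed is the mean speed in mm/s. With f_stop (N) it stops when the force on the tool has changed by that much, and returns True; else False.
- robot.move_j(angles): joint-space move.
- robot.move_gripper(opening): opening from 0.0 (shut) to 1.0 (fully open); the grip force is fixed at half the most; returns when the fingers have stopped.
- robot.sleep(seconds).
- robot.inverse_kinematics(position, orientation): joint angles nearest the present ones, or None.
- robot.get_image(name): name is "side" or "top"; returns a dict with "img" (384x512x3 uint8, blue, green, red), "fovy" (degrees; the focal length in pixels is half the picture's height over the tangent of half this angle, whatever the lens; pixels are square), "cx", "cy" (the principal point, pixels), "eye" and "orientation" of the camera in the world. Camera axes: x right, y down, z forward; pixel columns grow to the right and rows downward; lengths in mm; the calibration is good to about 2 mm. A picture is of the moment at which its call begins. There is no depth.
A pose or a line that the arm cannot do raises robot.MotionError and nothing moves.
- robot.hand_in(): hands the job in, once; it reports no verdict.
Readings, each from a call of its own:
- robot.current_t(): time.
- robot.current_qpos(): joint angles.
- robot.current_joint_vel(): joint speeds.
- robot.current_joint_efforts(): joint torques, N m.
- robot.current_tcp_pos(): TCP position.
- robot.current_eef_rot(): TCP orientation.
- robot.current_contact_force(): force on the tool from outside, world axes, zero at the start.
- robot.current_ft_torque(): the same for the moment, N m.
- robot.current_gripper_width(): opening from 0.0 (shut) to 1.0 (fully open).
Only numpy, scipy, OpenCV 4.12 (cv2) and the standard library are available. Lean on these libraries where they do the work, as an engineer would, in place of code of your own. Each camera call takes 0.05 s, during which the arm holds its last target. There are 200 camera calls.

## Working session

There is one attempt and no reset: what is moved stays moved. The work goes in short steps, each a Python script; the robot and the scene stay as the last script left them, time stands still between calls to the robot, and variables do not carry over. Pictures are saved under pics/ and viewed, about 8 in all and at most 12, crops included, and the job is handed in when it is done.

```bash
mkdir -p pics; cat > h.py <<'E'
import numpy as np, cv2
from scipy.spatial.transform import Rotation as R
from bench import robot
def shot(name,fn):
    d=robot.get_image(name); cv2.imwrite(fn,d["img"]); return d
def K(d):
    f=192/np.tan(np.radians(d["fovy"])/2); return f
def rot(d):
    o=np.array(d["orientation"],float)
    return o if o.shape==(3,3) else R.from_euler('xyz',o).as_matrix()
def ray(d,u,v):
    return rot(d)@np.array([(u-d["cx"])/K(d),(v-d["cy"])/K(d),1.])
def onz(d,u,v,z):
    r=ray(d,u,v); e=np.array(d["eye"],float); return e+r*(z-e[2])/r[2]
def proj(d,p):
    c=rot(d).T@(np.array(p,float)-np.array(d["eye"],float)); return c[:2]/c[2]*K(d)+[d["cx"],d["cy"]]
E
python3 - <<'E'
from h import *
for n in("top","side"):
    d=shot(n,f"pics/{n}0.png"); print(n,{k:v for k,v in d.items() if k!="img"}, d["img"].shape)
E
cd pics; python3 -c "
import cv2
for n in('top','side'):
    cv2.imwrite(n+'0b.png',cv2.resize(cv2.imread(n+'0.png'),(800,600),interpolation=cv2.INTER_CUBIC))"
```

```text
top {'fovy': 45.22548870445731, 'cx': 252.52049253277667, 'cy': 193.1764083458912, 'eye': array([441.6869088 ,  59.25912432, 883.67863052]), 'orientation': array([-2.98886936,  0.04344265, -1.54952585])} (384, 512, 3)
side {'fovy': 53.307254607033784, 'cx': 257.5563046409351, 'cy': 187.66218076620686, 'eye': array([596.60306098, 555.35521745, 547.57879244]), 'orientation': array([-2.26435329, -0.00923883,  3.11293574])} (384, 512, 3)
```

View pics/top0b.png

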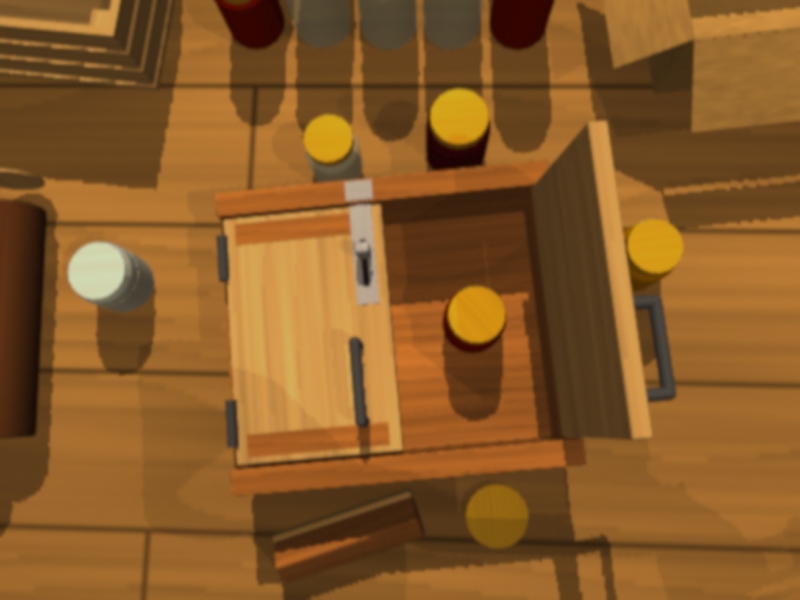

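View pics/side0b.png

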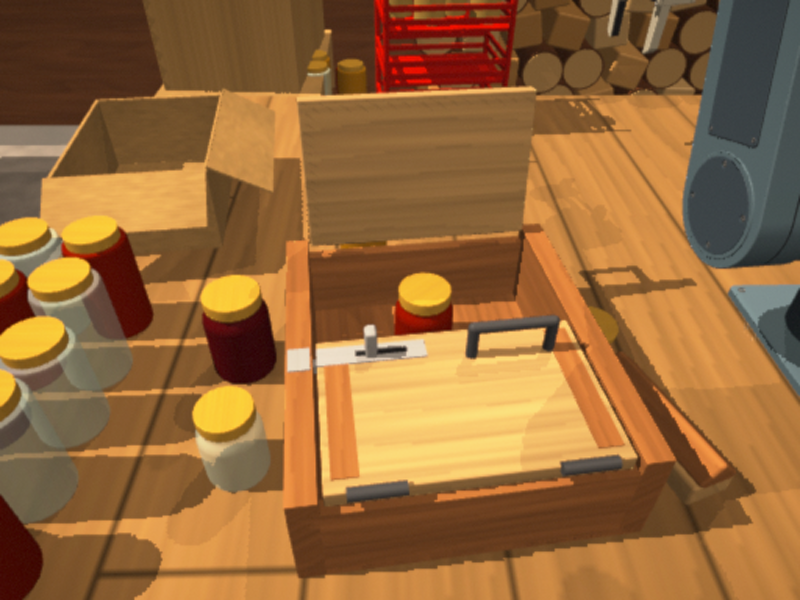

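The top view, in 800x600 px, shows the bolted door with corners at about (225,222), (381,205), (401,450) and (238,466). The pull bar runs (356,340)–(362,425), and the thumb piece is near (362,245). The open door is on the right. In the side view the thumb piece top is near (370,328) and the pull runs (470,325)–(557,322).

```bash
python3 - <<'E'
from h import *
d=robot.get_image("top"); s=robot.get_image("side"); k=.64
P=lambda u,v,z:onz(d,u*k,v*k,z)
c=[P(225,222,118),P(381,205,118),P(401,450,118),P(238,466,118)]
for x in c: print("corner",x.round(1))
print([np.linalg.norm(c[i]-c[(i+1)%4]).round(1) for i in range(4)])
print("rail yaw far/near", [np.degrees(np.arctan2(*( (a-b)[[1,0]]))).round(2) for a,b in((c[1],c[2]),(c[0],c[3]))])
# fit locker pose from the 4 door corners + rail outer corners
L=np.array([[134,178],[134,2],[-134,2],[-134,178]],float); W=np.array(c)[:,:2]
rail=[((217,195),(165,185)),((232,495),(-165,185))]
for (u,v),l in rail: W=np.vstack([W,P(u,v,118)[:2]]);L=np.vstack([L,l])
lc,wc=L.mean(0),W.mean(0); H=(L-lc).T@(W-wc); th=np.arctan2(H[0,1]-H[1,0],H[0,0]+H[1,1])
Rm=np.array([[np.cos(th),-np.sin(th)],[np.sin(th),np.cos(th)]]); t=wc-Rm@lc
print("pose",t,np.degrees(th)); print("res",(W-(L@Rm.T+t)).round(1))
w=lambda x,y,z:np.r_[Rm@[x,y]+t,z]
print("pull model",w(-60,40,154),"meas",(P(356,340,158)+P(362,425,158))/2)
for n,dd in(("top",d),("side",s)):
    im=cv2.resize(dd["img"],None,fx=3,fy=3,interpolation=cv2.INTER_CUBIC)
    for p,col in((w(-60,40,154),(0,0,255)),(w(-100,40,154),(0,0,255)),(w(-20,40,154),(0,0,255)),(w(85,25,151),(255,0,0)),(w(85,25,118),(255,0,0)),(w(134,2,118),(0,255,0)),(w(-134,2,118),(0,255,0)),(w(-134,180,118),(0,255,0)),(w(134,180,118),(0,255,0))):
        cv2.drawMarker(im,tuple(int(q) for q in proj(dd,p)*3),col,0,14,1)
    a=proj(dd,w(0,80,118))*3; x,y=int(a[0]),int(a[1]); cv2.imwrite(f"pics/{n}1.png",im[max(0,y-290):y+290,max(0,x-390):x+390])
E
python3 -c "
import cv2,numpy as np
a=cv2.imread('pics/top1.png');b=cv2.imread('pics/side1.png')
h=min(a.shape[0],b.shape[0]);c=np.hstack([a[:h,100:500],b[:h,180:580]]);print(c.shape);cv2.imwrite('pics/both1.png',c)"
```

```text
corner [645.6 284.8 118. ]
corner [666.5 112.3 118. ]
corner [402.7  85.  118. ]
corner [382.2 255.8 118. ]
[np.float64(173.8), np.float64(265.2), np.float64(172.1), np.float64(265.0)]
rail yaw far/near [np.float64(5.9), np.float64(6.28)]
pose [534.21913194  94.73494621] 6.25090271377944
res [[-2.5 -1.5]
 [-0.7  1. ]
 [ 1.9  2.9]
 [ 0.6 -1.2]
 [-1.7 -1. ]
 [ 2.4 -0.1]]
pull model [470.22055311 127.96417893 154.        ] meas [470.64026729 127.24867629 158.        ]
(580, 800, 3)
```

View pics/both1.png

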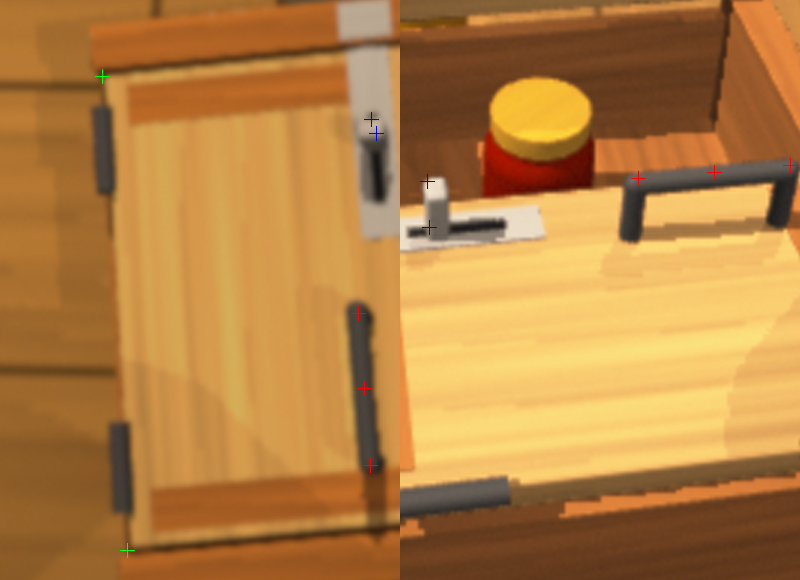

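The model agrees with both views to about 2 mm, and the bolt looks already a few mm drawn. Next I check reach, then move above the bolt by a high route over the open door.

```bash
cat >> h.py <<'E'
th=np.radians(6.2); T=np.array([534.3,94.5])
Rm=np.array([[np.cos(th),-np.sin(th)],[np.sin(th),np.cos(th)]])
def w(x,y,z): return np.r_[Rm@[x,y]+T,z]
DOWN=lambda yaw:[np.pi,0,yaw]
def pullpos(a,g=13):  # TCP for door angle a, tool down, bar g mm behind the TCP
    return w(-60,180-140*np.cos(a)+36*np.sin(a),118+140*np.sin(a)+36*np.cos(a)-g)
E
python3 - <<'E'
from h import *
f=lambda p,o:(lambda q:None if q is None else np.round(q,2))(robot.inverse_kinematics(p,o))
for z in(340,300,124):
  for y in(th+np.pi/2,th-np.pi/2): print(z,y,f(w(82,25,z),DOWN(y)))
p=np.array(robot.current_tcp_pos());o=robot.current_eef_rot();print(o, f([p[0],p[1],340],o))
for a in(0,.5,1,1.57,1.62): 
  for y in(th,th+np.pi): print(a,f(pullpos(a),DOWN(y)))
print(f(pullpos(1.57)+[0,0,90],DOWN(th)))
E
```

```text
340 1.679006740418545 [ 0.03  0.36  1.11  0.    1.67 -0.08]
340 -1.4625859131712482 [ 0.03  0.36  1.11 -0.    1.67  3.06]
300 1.679006740418545 [ 0.03  0.36  1.19  0.    1.58 -0.08]
300 -1.4625859131712482 [ 0.03  0.36  1.19 -0.    1.58  3.06]
124 1.679006740418545 [ 0.03  0.47  1.47 -0.    1.21 -0.08]
124 -1.4625859131712482 [ 0.03  0.47  1.47 -0.    1.21  3.06]
[-3.14046128e+00 -2.12903839e-04  2.97779980e-01] [-1.48  0.21  1.31 -0.    1.62 -0.2 ]
0 [ 0.04  0.22  1.79 -0.    1.13  1.5 ]
0 [ 0.04  0.22  1.79  0.    1.13 -1.64]
0.5 [ 0.11  0.17  1.69 -0.    1.28  1.57]
0.5 [ 0.11  0.17  1.69  0.    1.28 -1.57]
1 [ 0.23  0.17  1.59 -0.    1.38  1.69]
1 [ 0.23  0.17  1.59  0.    1.38 -1.45]
1.57 [ 0.39  0.23  1.51 -0.    1.4   1.85]
1.57 [ 0.39  0.23  1.51  0.    1.4  -1.29]
1.62 [ 0.4   0.24  1.5  -0.    1.4   1.86]
1.62 [ 0.4   0.24  1.5   0.    1.4  -1.28]
[ 0.39  0.2   1.34 -0.    1.61  1.85]
```

```bash
python3 - <<'E'
from h import *
p=np.array(robot.current_tcp_pos()); y=th+np.pi/2
robot.move_linear([p[0],p[1],370],speed=250)
robot.move_ptp(w(81,25,360),DOWN(y)); robot.move_gripper(.5)
robot.move_linear(w(81,25,175),speed=200)
print(robot.current_t(),robot.current_tcp_pos(),robot.current_contact_force())
a=shot("top","pics/t2.png")["img"];b=shot("side","pics/s2.png")["img"]
def crop(d,im,p):
    u,v=proj(d,p).astype(int); u=np.clip(u,75,437);v=np.clip(v,100,284);return cv2.resize(im[v-100:v+100,u-66:u+66],None,fx=3,fy=3,interpolation=cv2.INTER_CUBIC)
dt=robot.get_image("top");ds=robot.get_image("side")
cv2.imwrite("pics/b2.png",np.hstack([crop(dt,a,w(70,25,150)),crop(ds,b,w(70,25,150))]))
E
```

```text
5.7333 [612.96533285 128.13328087 176.32408095] [0.01076391 0.00453954 0.64055489]
```

View pics/b2.png

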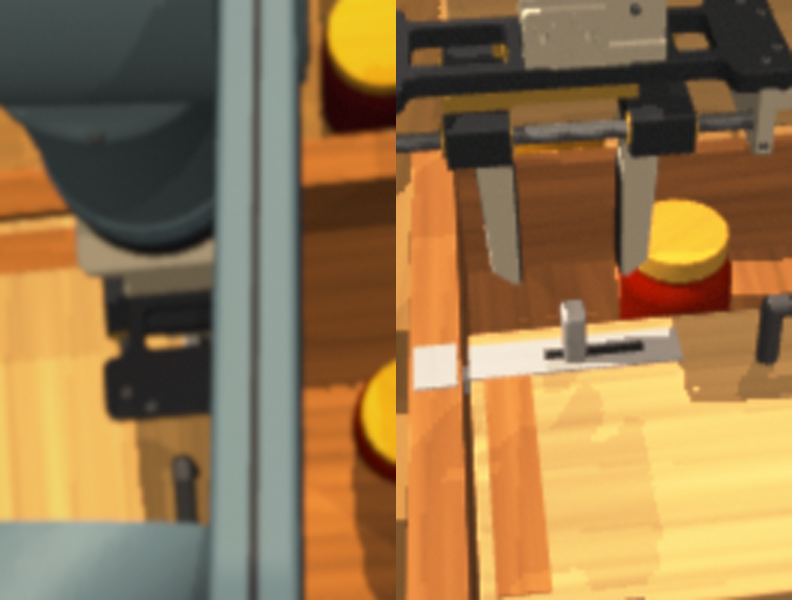

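The fingers straddle the thumb piece in the side view (tips at 505 and 635, thumb at 572), so I descend, grip and draw.

```bash
cat > bolt.py <<'E'
from h import *
L=lambda:(np.array(robot.current_tcp_pos())[:2]-T)@Rm
print("down",robot.move_linear(w(81,25,126),speed=100,f_stop=10),robot.current_tcp_pos())
robot.move_gripper(0.0); print("grip mm",robot.current_gripper_width()*93, robot.current_contact_force(),L())
print("draw",robot.move_linear(w(48,25,126),speed=40,f_stop=14),L(),robot.current_contact_force(),robot.current_t())
shot("side","pics/s3.png")
E
python3 bolt.py; python3 -c "
import cv2
im=cv2.imread('pics/s3.png')[100:340,150:420];cv2.imwrite('pics/s3c.png',cv2.resize(im,None,fx=2.4,fy=2.4,interpolation=2))"
```

```text
down False [612.40699183 128.12728994 126.2598263 ]
grip mm 11.730063249345926 [ 1.10919992 -0.20856643  0.09151439] [81.14812953 24.97898134]
draw True [54.8661349 24.8885678] [ 1.31665188 -0.03212091  0.26327009] 7.8917
```

View pics/s3c.png

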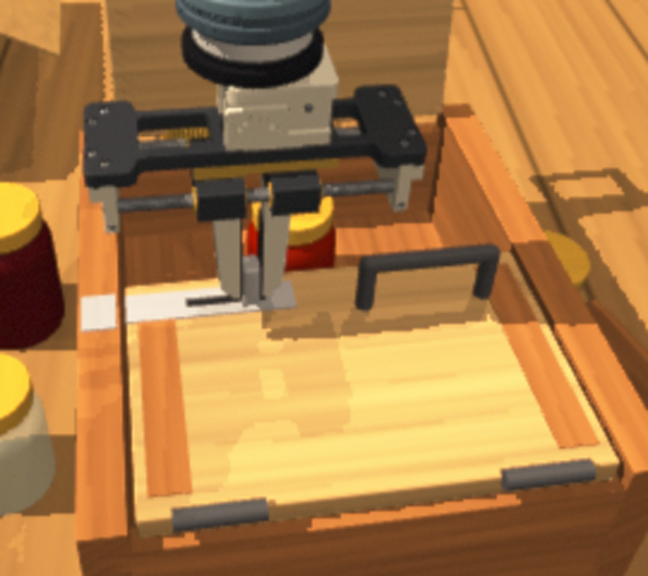

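The thumb is gripped and drawn about 30 mm, stopped by force. I'll draw again with a higher stop to confirm it is at the end.

```bash
python3 - <<'E'
from h import *
L=lambda:(np.array(robot.current_tcp_pos())[:2]-T)@Rm
for i in range(2): print("draw",robot.move_linear(w(46,25,126),speed=25,f_stop=22),L(),robot.current_contact_force(),robot.current_t())
robot.move_gripper(.4); x=L(); print(x, robot.current_contact_force())
robot.move_linear(w(x[0],25,230),speed=200)
robot.move_ptp(w(-60,40,230),DOWN(th)); robot.move_gripper(.5)
robot.move_linear(w(-60,40,185),speed=150); print(robot.current_t(),L())
a=shot("top","pics/t4.png")["img"];b=shot("side","pics/s4.png")["img"]
cv2.imwrite("pics/b4.png",cv2.resize(b[60:310,130:430],None,fx=2.4,fy=2.4,interpolation=2))
E
```

```text
draw True [54.84109136 24.95609669] [ 2.65794291  1.15263742 -0.94809959] 8.2917
draw True [54.99511339 24.95451677] [ 3.91533098  0.29865086 -0.51531451] 8.6333
[55.08165871 24.90981961] [-0.09861146 -0.42381774 -0.58499563]
12.2167 [-60.05813139  40.02048693]
```

View pics/b4.png

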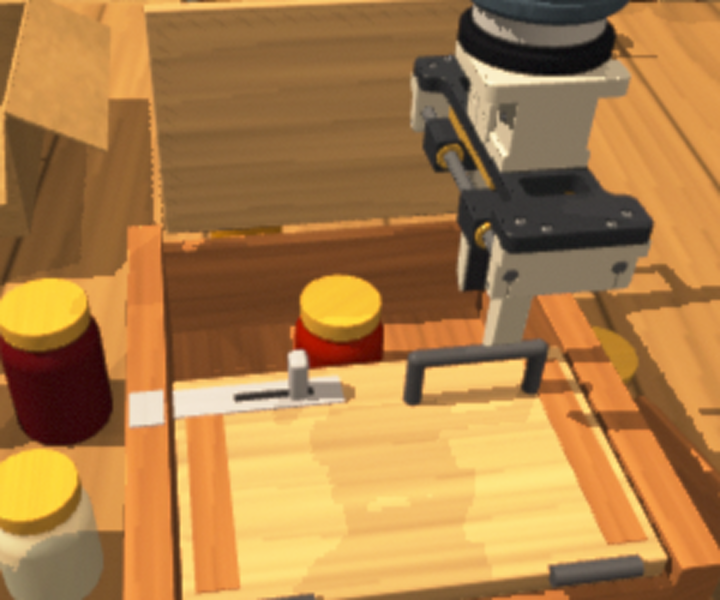

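The bolt meets the same hard stop on three pulls (x≈55 by my model against 53 nominal, within its 2 mm error), and the thumb stayed drawn. Now the pull.

```bash
cat > door.py <<'E'
from h import *
L=lambda:((np.array(robot.current_tcp_pos())[:2]-T)@Rm).round(1)
print("down",robot.move_linear(pullpos(0),speed=100,f_stop=10),L(),robot.current_tcp_pos()[2])
robot.move_gripper(0.0); g=robot.current_gripper_width()*93
print("grip mm",g,robot.current_contact_force(),L())
if 9<g<15:
    for a in np.linspace(0,.3,5)[1:]:
        s=robot.move_linear(pullpos(a),speed=60,f_stop=30)
        print(round(a,2),s,L(),np.round(robot.current_contact_force(),1),np.round(robot.current_gripper_width()*93,1))
        if s: break
print(robot.current_t()); b=shot("side","pics/s5.png")["img"]
cv2.imwrite("pics/b5.png",cv2.resize(b[60:310,130:430],None,fx=2.4,fy=2.4,interpolation=2))
E
python3 door.py
```

```text
down False [-59.6  40. ] 141.47509985529157
grip mm 11.261691201540755 [ 0.34563801  7.19576087 -1.95951831] [-59.9  42.1]
0.08 False [-60.   45.1] [ 0.9  7.5 -2.2] 11.4
0.15 False [-60.   48.8] [ 0.8  7.  -4.1] 11.2
0.22 False [-60.   53.1] [ 1.4  6.4 -4.3] 11.0
0.3 False [-60.   58.1] [ 1.2  4.9 -4. ] 10.8
14.9083
```

View pics/b5.png

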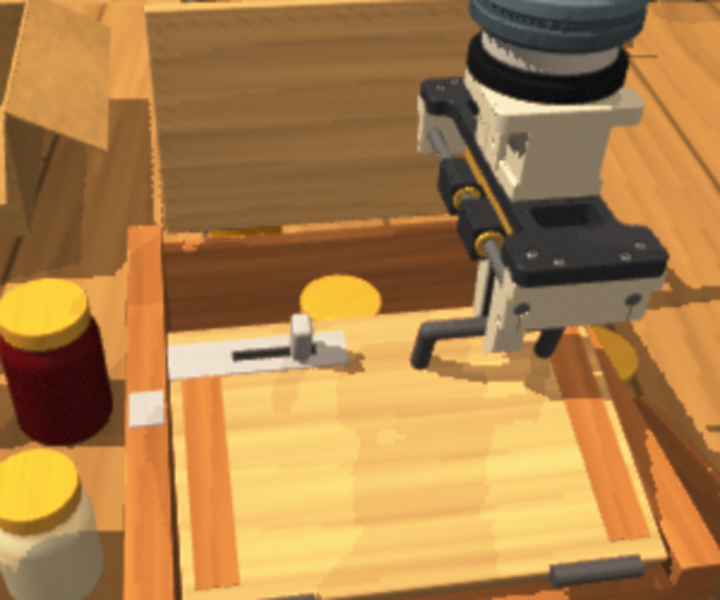

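The door lifts with the bolt drawn. The force reads as a roughly 3 mm offset in y, so I correct for it and carry on.

```bash
cat > door2.py <<'E'
from h import *
off=Rm@[0,3.]
L=lambda:((np.array(robot.current_tcp_pos())[:2]-T)@Rm).round(1)
for a in np.linspace(.3,1.57,11)[1:]:
    s=robot.move_linear(pullpos(a)+np.r_[off,0],speed=60,f_stop=25)
    print(round(a,2),s,L(),np.round(robot.current_tcp_pos()[2],1),np.round(robot.current_contact_force(),1),np.round(robot.current_gripper_width()*93,1))
    if s or robot.current_gripper_width()*93<9: break
print(robot.current_t()); b=shot("side","pics/s6.png")["img"]
a=shot("top","pics/t6.png")["img"]
cv2.imwrite("pics/b6.png",cv2.resize(np.hstack([b,a]),(800,300),interpolation=2))
E
python3 door2.py
```

```text
0.43 False [-60.   69.1] 196.6 [-1.2 -5.4  1.9] 10.9
0.55 False [-60.1  81. ] 210.4 [-1.4 -6.   6.2] 10.8
0.68 False [-60.1  94.5] 222.7 [-2.8 -8.3  7.9] 11.2
0.81 False [-60.2 109.5] 233.3 [ -3.3 -10.8  11.5] 10.5
0.94 False [-59.7 126.3] 241.9 [-3.6 -9.9 14. ] 10.9
1.06 False [-59.6 144.5] 247.6 [-3.5 -5.5 13.2] 10.7
1.19 False [-59.7 163.2] 250.5 [-2.2 -4.6  8.8] 10.9
1.32 False [-59.7 182. ] 251.2 [-1.2 -3.1  6.4] 11.0
1.44 False [-59.5 200.7] 249.7 [-0.4 -2.1  6.4] 10.9
1.57 False [-59.5 219.3] 245.6 [ 1.7 -0.4  4.6] 10.8
19.5667
```

View pics/b6.png

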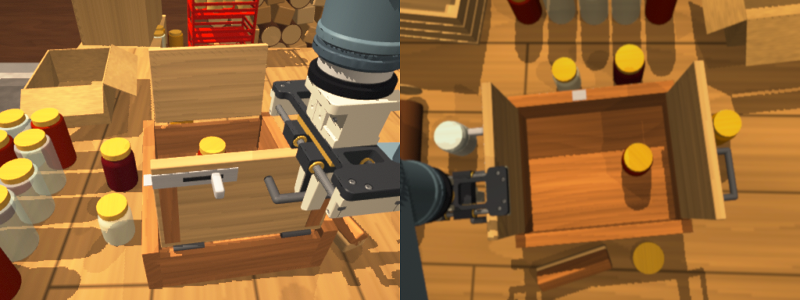

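The door stands about upright with the bolt drawn. I open slightly, since the gap to the door is narrow, and back off straight up.

```bash
python3 - <<'E'
from h import *
robot.move_gripper(.22); print(robot.current_contact_force())
p=np.array(robot.current_tcp_pos())
print(robot.move_linear(p+[0,0,110],speed=100,f_stop=8),robot.current_tcp_pos(),robot.current_contact_force())
q=robot.current_tcp_pos()
if q[2]>345: robot.move_linear([q[0]-110,q[1]-10,q[2]+20],speed=150)
robot.sleep(.5)
d=shot("side","pics/s7.png");t=shot("top","pics/t7.png")
cv2.imwrite("pics/b7.png",np.hstack([cv2.resize(d["img"][40:350,60:320],(400,477)),cv2.resize(t["img"][60:330,60:320],(400,415)) if 0 else cv2.resize(t["img"][40:350,60:320],(400,477))]))
for a in (1.4,1.57,1.7):
    dz=lambda x,r:w(x,183-r*np.cos(a),118+r*np.sin(a))
    print(a,"side edge",[proj(d,dz(x,178)).round(0) for x in(-134,134)],"top",[proj(t,dz(x,178)).round(0) for x in(-134,134)])
print(robot.current_t())
E
```

```text
[ 0.61091334 -0.21143952  0.52983067]
False [450.32257545 305.42277817 353.78850707] [-0.06337041  0.34744902 -0.48652434]
1.4 side edge [array([441., 175.]), array([193., 195.])] top [array([135., 307.]), array([126., 104.])]
1.57 side edge [array([457., 191.]), array([193., 214.])] top [array([111., 309.]), array([103., 106.])]
1.7 side edge [array([469., 207.]), array([194., 233.])] top [array([ 94., 311.]), array([ 87., 108.])]
22.8333
```

View pics/b7.png

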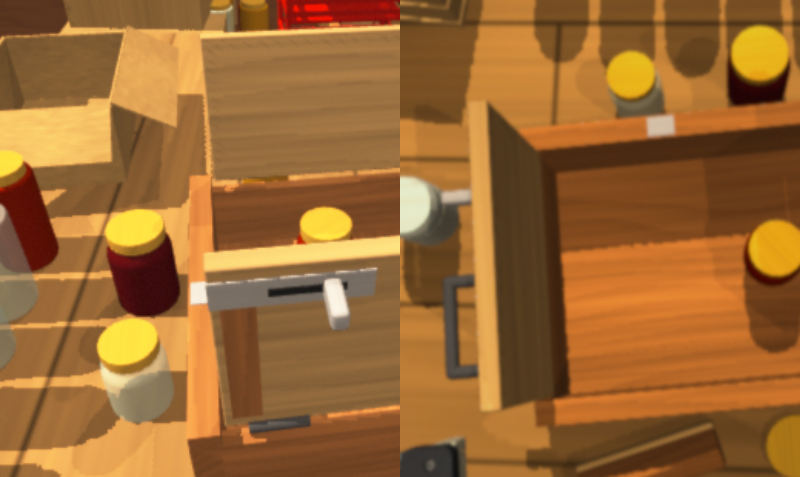

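The outer top edge of the door is at about (107,107) in the top view. The model puts it at (103,106) for 1.57 rad, so the door is upright. The bolt is still drawn, the jar is in place, and the gripper is clear.

```bash
python3 -c "
from h import *
print(robot.current_contact_force(),robot.current_t()); robot.hand_in()"
```

```text
[-0.3320619   0.15549826  0.73303725] 22.8333
the job is handed in; nothing more can be done
```

I drew the bolt fully back while the door was shut, then swung the door up by its pull, let go and backed away. The job is handed in at 22.8 s of the 43 s allowed.

- **Bolt:** it met the same hard stop on three pulls. My locker model put that at about 30 mm drawn rather than the nominal 32, which is within the model's 2 mm error. The last side view shows the thumb piece still drawn.
- **Door:** after release, its edge in the top view matches an angle of about 1.55 rad. During the lift, the forces showed the pull about 3 mm off my model in y, so I corrected for that midway. The highest readings I printed were about 18 N.
- **Jar and arm:** the jar looks untouched and is still standing where it was. The gripper is clear of everything, with tool force near zero.

No check failed. Apart from the small model offsets above, none disagreed.

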